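Load the purple sample vial up the reader's gutter

ROBOT

A 6-joint arm with a two-finger parallel gripper is mounted at the origin on the work surface. World frame = base frame: x ahead of the robot, y to its left, z up, the work surface at z = 0. Lengths are in mm, angles in rad, forces in N, time in s.
With the tool pointing down it reaches from about 350 to 775 mm from the base axis. Payload 5.5 kg.
Tool frame: the origin (TCP) lies at the very end of the fingers, on their centre line; the grasp point (between the pads) lies 19 mm behind it; z points along the fingers, y is the line along which they close (so a half turn about z gives the same grasp; the last joint's range is limited). The gripper opens to 85 mm and grips with 20 to 120 N. Pads are 22 mm wide; open, the fingers measure 114 mm over their backs; the gripper's body (76 mm by 85 mm) begins 54 mm behind the grasp point. The pads swing forward as they close: fully open they stand 13 mm farther back than shut.
Start: joints at [-1.325, 0.313, 0.046, 1.304, 0, 1.431], TCP at [216.372, -532.78, 231.323] pointing down, gripper open.
Joint ranges: [-2.76, 2.76], [-0.86, 1.69], [-1.03, 1.26], [-2.2, 2.34], [-1.47, 1.5], [-3.14, 3.14]. Speed limits (rad/s): [2.57, 2.57, 3.14, 3.14, 3.14, 3.14].

INTERFACE

Orientations are given as a unit quaternion [w, x, y, z].
In Python, from bench import ctrl, planner, optics gives the robot as it stands. The module is installed in compiled form; this text tells all that it offers. Calls block until the motion is done:
- ctrl.move_to(position, orientation): joint-space move of the TCP to a pose.
- ctrl.move_linear(position, velocity=150, attitude=None): straight line of the TCP; attitude=None keeps the orientation; velocity is the mean speed in mm/s.
- ctrl.goto_joints(angles): joint-space move.
- ctrl.set_gripper(opening): finger opening in mm; the grip force is fixed at half the most; returns when the fingers have stopped.
- ctrl.sleep(seconds).
- planner.ik(position, orientation): joint angles nearest the present ones, or None.
- ctrl.state(): the state.
- optics.read_camera(name): name is "scene" or "top"; returns (picture, depth): 400x640x3 uint8, blue, green, red; 400x640 float32, mm along the optical axis (not along the pixel's ray), 0 where there is no reading.
- optics.camera_params(name): a dict with "K" (3x3 intrinsics, pixels), "world_from_camera" (4x4, takes a point from camera to world coordinates). Camera axes: x right, y down, z forward; pixel columns grow to the right and rows downward; lengths in mm; the calibration is good to about 2 mm. A picture is of the moment at which its call begins. camera_params takes no time and is no camera call.
A pose or a line that the arm cannot do raises ctrl.PlanningError and nothing moves.
- ctrl.job_done(): hands the job in; it is judged then, once.
The state is a dict: "time_s": time; "joints": joint angles; "dq": joint speeds; "joint_efforts": joint torques, N m; "tool_pos": TCP position; "orientation": TCP orientation; "force": force on the tool from outside, world axes, zero at the start; "ft_torque": the same for the moment, N m; "grip_width": finger opening in mm; "gripper_force": force on a finger pad.
Only numpy, scipy, OpenCV 4.12 (cv2) and the standard library are available. Lean on these libraries where they do the work, as an engineer would, in place of code of your own. Each camera call takes 0.05 s, during which the arm holds its last target. There are 200 camera calls.

TASK

Gently push the purple vial up its sloping gutter and over the crest, so that it settles in the blue cradle against the stop and cannot roll back; never pick it up. Then press the green start button all the way down and let it go. Leave the clear vial where it lies and do not disturb the other things on the bench.

Things in the scene. Friction and masses are not known exactly. Their poses are not given: they have to be found in the camera images.
- station: White reading station, fixed, 328 mm long (x), 166 wide (y). Origin on the bench under the middle of its width; z up, x = uphill direction of its two parallel open gutters, centred at y = +37 and -37 mm, each 66 wide inside; which vial lies in which varies. Side walls and the 8 mm divider stand 15 mm above the floor, 52.5 above the bench beside the cradle. Housing: x 92 to 192, 68 high.
- low_end (a point): Foot of the gutters, at station x = -130, y = 0, 16 mm above the bench: here the grey floor begins, rising straight at 7 deg towards +x. The low end wall stands at x = -136 to -130 across both gutters, only 26 mm high above the bench (side walls 31 there), so a vial can be pushed from behind above it. Axes as the station's.
- crest (a point): Top of the slope, at station x = 45, y = 0, 37.5 mm above the bench. Here the grey floor ends and the blue cradle floor falls at 12 deg to the stop. A vial let go with its axis beyond the crest rolls on to the stop by itself; short of it, it rolls back to the low end wall. Axes as the station's.
- stop (a point): On the upright stop (front face of the housing, black pads) at station x = 92, y = 0, 55 mm above the bench. A vial resting in the blue cradle against the stop has its axis at station x = 70, 55 mm above the bench. Axes as the station's.
- purple_vial: Sealed purple sample vial with white cap, a closed smooth cylinder 44 mm in diameter and 60 mm long, 80 to 160 g, lying across its gutter, free to roll; starts at rest against the low end wall, its axis at station x = -113, height 40 mm. Origin: its centre; y is its long axis (x and z turn as it rolls).
- clear_vial: Clear pale vial with white cap, same size and shape, lying at the low end of the other gutter. To be left there. Origin: its centre; y is its long axis.
- start (a joint): Green push button on top of the station's housing, pressed straight down: 0 = up, 0.006 m = fully down; springs back; 4 N holds it fully down.
- start_top (a point): Centre of the top face of the green button (32 mm diameter, at station x = 135, y = 0, 90 mm above the bench).
- beaker: Loose glass beaker, 60 mm diameter, 75 mm high, beside the station about 155 mm from its middle line on the +y side. Origin: centre of its underside.
- jar: Loose amber jar with blue cap, 56 mm diameter, 65 mm high, about 155 mm from the station's middle line on the -y side. Origin: centre of its underside.
- dish: Loose white porcelain dish, 80 mm diameter, 30 mm high, about 165 mm from the station's middle line on the -y side. Origin: centre of its underside.
- reagent: Loose amber bottle, red cap, 68 mm diameter, 140 mm high, to the left. Origin: centre of its underside.
- wash_bottle: Loose white bottle, blue cap, 64 mm diameter, 150 mm high, to the left. Origin: centre of its underside.
- spatula: Loose spatula, 170 mm long, lying flat to the right. Origin: underside, near its middle.
- weight: Loose brass calibration weight, 40 mm diameter, 45 mm high, to the right. Origin: centre of its underside.
Things that resemble listed ones, but are neither listed nor needed, are in the scene too. What is meant by the purple_vial is not turquoise, and is the smaller of those in its own colour.

How it is judged (in metres and radians):
On the way, in this order (a step that is already met when the one before it is completed fails the run):
1. the purple vial lies at rest in the cradle against the stop, untouched by the fingers (x of purple_vial in the frame of station between 0.063 and 0.077 m and z of purple_vial in the frame of station between 0.05 and 0.061 m and linear speed of purple_vial below 0.03 m/s and contact force between the fingers and purple_vial below 0.05 N), for 0.3 s.
2. with the vial there, the green button is pressed fully down (x of purple_vial in the frame of station between 0.063 and 0.077 m and z of purple_vial in the frame of station between 0.05 and 0.061 m and value of joint start above 0.0045 m), for 0.05 s.
At the end, for the whole second after the job is handed in: The purple vial rests against the stop (axis at station x 63 to 77 mm, height 50 to 61 mm, slower than 0.03 m/s), the button is up again (under 1.5 mm) after having been pressed at least 4.5 mm with the vial in place, and the clear vial is within 15 mm of its start (x of purple_vial in the frame of station between 0.063 and 0.077 m and z of purple_vial in the frame of station between 0.05 and 0.061 m and linear speed of purple_vial below 0.03 m/s and value of joint start below 0.0015 m and distance of clear_vial from where it was at the start of the episode below 0.015 m); the robot touches nothing.
It fails at once if the purple vial is lifted off the gutter (axis above 60 mm low in the gutter, 66 mm midway, 72 mm near the cradle) or leaves it ((x of purple_vial in the frame of station below -0.06 m and z of purple_vial in the frame of station above 0.06 m) or (x of purple_vial in the frame of station below 0 m and z of purple_vial in the frame of station above 0.066 m) or z of purple_vial in the frame of station above 0.072 m or z of purple_vial in the frame of station below 0.033 m).
It fails at once if the purple vial is flung (faster than 0.6 m/s) (linear speed of purple_vial above 0.6 m/s).
It fails at once if the fingers press on the purple vial with more than 25 N (contact force between the fingers and purple_vial above 25 N).
It fails at once if the clear vial is moved by more than 20 mm (distance of clear_vial from where it was at the start of the episode above 0.02 m).
It fails at once if another loose thing is moved by more than 30 mm (distance of any of beaker, jar, dish, reagent, wash_bottle, spatula, weight from where it was at the start of the episode above 0.03 m).
It also fails if it takes over 43 s, if anything falls off the work surface, if the arm or the gripper's body presses on something with over 40 N, if the wrist force passes 120 N, or if a joint passes its speed limit or range.

## Working session

There is one attempt and no reset: what is moved stays moved. The work goes in short steps, each a Python script; the robot and the scene stay as the last script left them, time stands still between calls to the robot, and variables do not carry over. Pictures are saved under pics/ and viewed, at most 10 in all, crops included, and the job is handed in when it is done.

```bash
mkdir -p pics
python3 - <<'E'
from bench import ctrl, planner, optics
import cv2,numpy as np
for n in("top","scene"):
    p,d=optics.read_camera(n); cv2.imwrite(f"pics/{n}0.png",p); np.save(f"{n}0.npy",d)
    c=optics.camera_params(n); print(n,np.round(c["K"],1).tolist(),np.round(c["world_from_camera"],3).tolist())
print(ctrl.state()["orientation"],ctrl.state()["time_s"])
E
```

```text
top [[481.4, 0.0, 323.0], [0.0, 481.4, 202.6], [0.0, 0.0, 1.0]] [[0.004, -0.997, 0.071, 453.192], [-1.0, -0.004, 0.0, 23.915], [0.0, -0.071, -0.997, 1305.722], [0.0, 0.0, 0.0, 1.0]]
scene [[390.2, 0.0, 319.4], [0.0, 390.2, 198.5], [0.0, 0.0, 1.0]] [[0.594, 0.629, -0.501, 1132.02], [0.805, -0.457, 0.379, -409.049], [0.01, -0.629, -0.778, 956.549], [0.0, 0.0, 0.0, 1.0]]
[-8.33450680e-04  9.81453724e-01  1.91697398e-01 -3.65707916e-05] 0.1
```

View pics/top0.png

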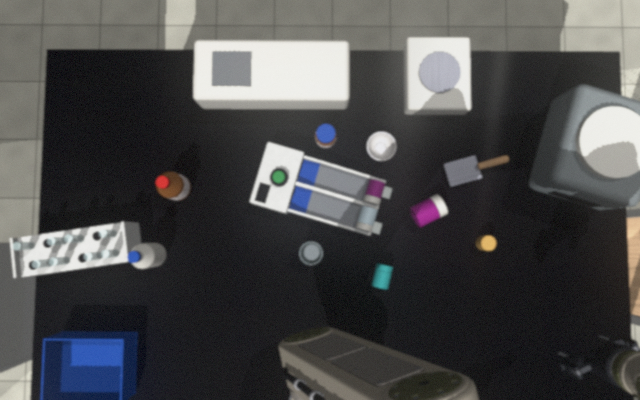

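View pics/scene0.png

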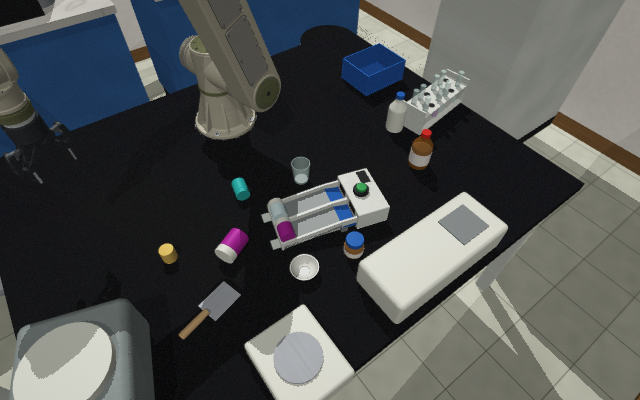

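The top view shows the purple vial at about (375,189) in the upper gutter, and the clear one at (368,215). The button is at (279,177), with uphill pointing left (+y world). The larger purple one at (429,210) is a decoy. Next I'll enlarge the station.

Run:
```python
import cv2
p=cv2.imread("pics/top0.png")[135:245,240:400]
cv2.imwrite("pics/crop0.png",cv2.resize(p,None,fx=5,fy=5,interpolation=cv2.INTER_CUBIC))
```

```text
(no output)
```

View pics/crop0.png

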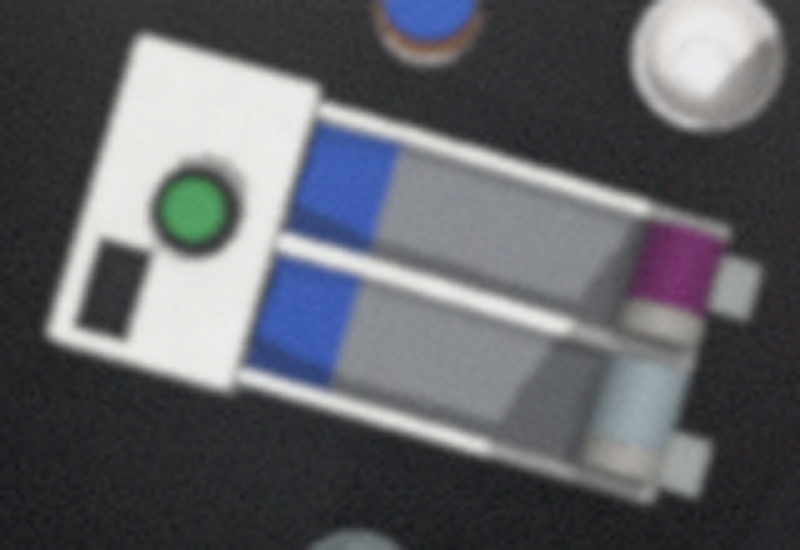

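The enlarged crop gives the housing corners at crop (140,35), (320,88), (232,390) and (48,335), and the button at (194,210). Light tabs stick out behind the low end. I'll fit the station pose and check the tab height.

```bash
cat > h.py <<'E'
from bench import ctrl, planner, optics
import numpy as np
from scipy.optimize import least_squares
from scipy.spatial.transform import Rotation as R
def proj(n,P):
    c=optics.camera_params(n); T=np.linalg.inv(c["world_from_camera"]); q=(T[:3,:3]@np.asarray(P).T).T+T[:3,3]
    q=q@np.array(c["K"]).T; return q[:,:2]/q[:,2:]
def unproj(n,u,v,d):
    c=optics.camera_params(n); p=np.linalg.inv(c["K"])@[u,v,1]*d; T=np.array(c["world_from_camera"]); return T[:3,:3]@p+T[:3,3]
def W(s,P):  # station -> world
    P=np.atleast_2d(P).astype(float); c,k=np.cos(s[2]),np.sin(s[2])
    return np.c_[s[0]+c*P[:,0]-k*P[:,1], s[1]+k*P[:,0]+c*P[:,1], P[:,2]]
E
python3 - <<'E'
from h import *
px=np.array([[140,35],[320,88],[232,390],[48,335],[194,210]])/5.+[240,135]-0.4
S=np.array([[192,-83,68],[92,-83,68],[92,83,68],[192,83,68],[135,0,90]])
r=least_squares(lambda s:(proj("top",W(s,S))-px).ravel(),[480,0,1.3]); s=r.x
print(s,np.round(r.fun,2)); np.save("s.npy",s)
chk=W(s,[[-113,-37,40],[-113,37,40],[45,-70,37.5],[-136,-83,31]])
print(np.round((proj("top",chk)-[240,135])*5))
d=np.load("top0.npy")
for u,v in((388,192),(378,228),(374,186),(279,177)): print(np.round(unproj("top",u,v,d[v,u])), d[v,u])
print(np.round(chk))
for dy in(0,np.pi):
    q=(R.from_euler('z',s[2]+dy)*R.from_euler('x',np.pi)).as_quat(scalar_first=True)
    for P in([-165,-37,120],[-165,-37,33],[26,-37,53],[135,0,80]):
        j=planner.ik(W(s,P)[0],q); print(dy,None if j is None else np.round(j,2))
E
```

```text
[568.74998608   8.05412907   1.29052892] [-0.23 -0.52  0.64 -0.45 -0.03  0.44 -0.4   0.57  0.03 -0.05]
[[671. 284.]
 [632. 418.]
 [401. 142.]
 [734. 215.]]
[ 576. -152.    5.] 1305.7538
[ 478. -125.    2.] 1301.9427
[ 586. -108.   62.] 1249.9686
[605. 136.  93.] 1220.9523
[[ 573. -111.   40.]
 [ 502.  -90.   40.]
 [ 648.   32.   38.]
 [ 611. -146.   31.]]
0 [-0.42  0.38 -0.14  1.05  0.    1.43]
0 [-0.42  0.46 -0.25  0.86  0.    1.43]
0 [-0.09  0.49 -0.14  0.94  0.    1.76]
0 [ 0.09  0.48 -0.08  1.01  0.    1.95]
3.141592653589793 [-0.42  0.38 -0.14  1.05  0.   -1.71]
3.141592653589793 [-0.42  0.46 -0.25  0.86  0.   -1.71]
3.141592653589793 [-0.09  0.49 -0.14  0.94  0.   -1.38]
3.141592653589793 [ 0.09  0.48 -0.08  1.01  0.   -1.2 ]
```

Run:
```python
from h import *
import cv2
s=np.load("s.npy"); q=(R.from_euler('z',s[2])*R.from_euler('x',np.pi)).as_quat(scalar_first=True)
ctrl.set_gripper(20)
ctrl.move_to(W(s,[-167,-37,130])[0],q)
ctrl.move_linear(W(s,[-167,-37,33])[0],80)
st=ctrl.state(); print(st["time_s"],st["tool_pos"],st["grip_width"],st["force"])
a,_=optics.read_camera("top"); b,_=optics.read_camera("scene")
a=cv2.resize(a[135:255,250:410],None,fx=4,fy=4,interpolation=cv2.INTER_CUBIC)[:480,:640]; b=cv2.resize(b[140:270,220:420],None,fx=3.2,fy=3.2,interpolation=cv2.INTER_CUBIC)
cv2.imwrite("pics/a1.png",a);cv2.imwrite("pics/b1.png",b)
```

```text
3.9667 [ 558.60286598 -162.89186573   33.62670682] 20.303691420119968 [-0.35963083  0.14650796  0.75484722]
```

View pics/b1.png

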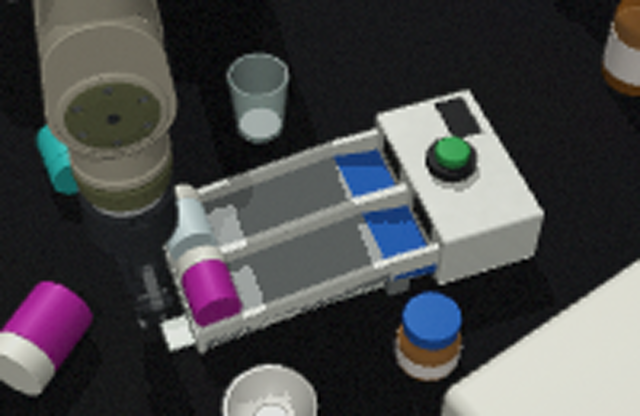

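View pics/a1.png

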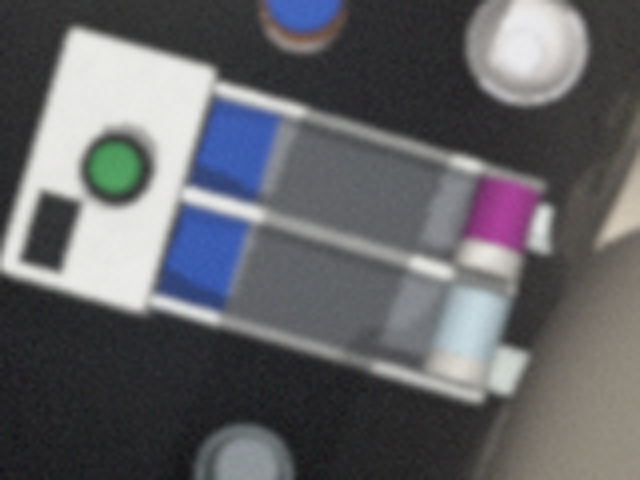

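The fingers stand at about (150,290) in the scene crop, just behind the purple vial, which hasn't moved at (210,290). Now I'll push partway slowly, check the forces, then continue over the crest.

Run:
```python
from h import *
import cv2
s=np.load("s.npy")
Z=lambda x:33+(x+146)*20/172
for x in(-146,-100,-50):
    ctrl.move_linear(W(s,[x,-37,max(33,Z(x))])[0],40)
    st=ctrl.state(); print(x,st["time_s"],np.round(st["tool_pos"]-W(s,[x,-37,Z(x)])[0],1),np.round(st["force"],1))
a,_=optics.read_camera("top"); b,_=optics.read_camera("scene")
a=cv2.resize(a[135:255,250:410],None,fx=2.5,fy=2.5); b=cv2.resize(b[140:270,220:420],None,fx=2,fy=2)
cv2.imwrite("pics/ab2.png",np.hstack([a[:260,:400],b[:260]]))
```

```text
-146 4.7417 [ 0.   0.2 -0. ] [ 0.5  0.4 -0.1]
-100 6.05 [-0.1 -0.1 -0.1] [-0.3  0.2 -0.6]
-50 7.4583 [-0.1 -0.1 -0.1] [ 0.3 -1.3  0.4]
```

View pics/ab2.png

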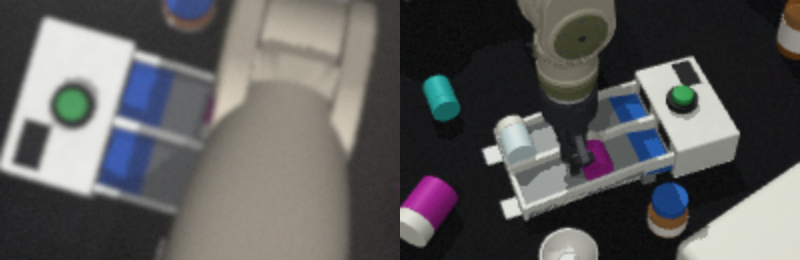

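The vial, at (597,158) in the right half, is being rolled ahead of the fingers. Clear vial unmoved. On over the crest.

Run:
```python
from h import *
import cv2
s=np.load("s.npy")
for x,z in((0,50),(25,53)):
    ctrl.move_linear(W(s,[x,-37,z])[0],40)
    st=ctrl.state(); print(x,st["time_s"],np.round(st["force"],1))
ctrl.sleep(0.7)
ctrl.move_linear(W(s,[0,-37,52])[0],60)
ctrl.move_linear(W(s,[-20,-37,160])[0],120)
ctrl.set_gripper(0)
print(ctrl.state()["time_s"])
a,d=optics.read_camera("top"); b,_=optics.read_camera("scene")
a=cv2.resize(a[135:255,250:410],None,fx=2.5,fy=2.5); b=cv2.resize(b[140:270,220:420],None,fx=2,fy=2)
cv2.imwrite("pics/ab3.png",np.hstack([a[:260,:400],b[:260]]))
```

```text
0 8.9667 [-0.  -0.5 -0.5]
25 9.75 [-0.7  0.1 -0.1]
12.4167
```

View pics/ab3.png

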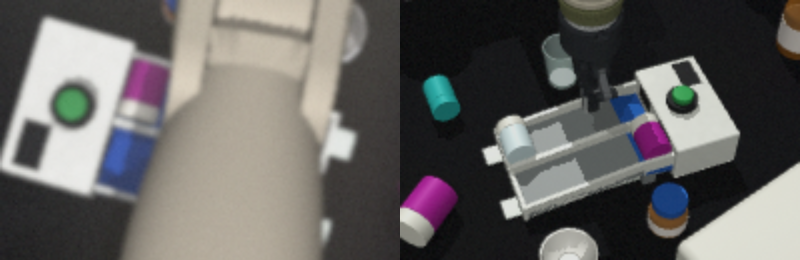

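The purple vial sits in the cradle against the stop, at (150,85) in the left half and (652,137) in the right. Next, the button, pressed in steps with a force check.

Run:
```python
from h import *
import cv2
s=np.load("s.npy"); q=ctrl.state()["orientation"]
ctrl.move_linear(W(s,[135,0,160])[0],150)
ctrl.move_linear(W(s,[135,0,97])[0],80)
f0=ctrl.state()["force"][2]
for z in np.arange(92,79.5,-1):
    ctrl.move_linear(W(s,[135,0,z])[0],20)
    st=ctrl.state(); f=st["force"][2]-f0; print(z,round(st["tool_pos"][2],1),round(f,1))
    if f>12: break
ctrl.sleep(0.2); print(ctrl.state()["force"][2]-f0)
ctrl.move_linear(W(s,[135,0,200])[0],80)
ctrl.move_linear(W(s,[-60,60,250])[0],150)
print(ctrl.state()["time_s"])
a,d=optics.read_camera("top"); b,_=optics.read_camera("scene")
a=cv2.resize(a[135:255,250:410],None,fx=2.5,fy=2.5); b=cv2.resize(b[140:270,220:420],None,fx=2,fy=2)
cv2.imwrite("pics/ab4.png",np.hstack([a[:260,:400],b[:260]]))
```

```text
92.0 92.0 0.8
91.0 91.0 0.9
90.0 90.1 0.3
89.0 89.1 2.8
88.0 88.1 2.4
87.0 87.1 3.3
86.0 86.1 4.2
85.0 85.1 4.1
84.0 84.1 4.4
83.0 84.0 10.1
82.0 83.9 14.2
14.04703265865867
20.9333
```

View pics/ab4.png

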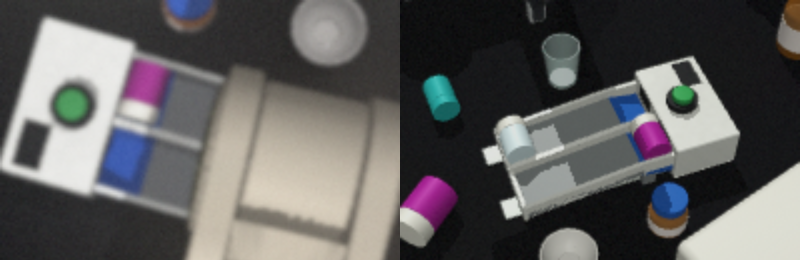

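The button bottomed out at 84 mm and came back up. The vial is still in the cradle at (145,90), and the clear vial hasn't moved from (515,140).

```bash
python3 -c "
from bench import ctrl
print(ctrl.job_done())"
```

```text
the job is handed in; nothing more can be done
None
```

I pushed the purple vial over the crest and it rests in the blue cradle against the stop; the green button was pressed fully down and came back up, the clear vial did not visibly move, and the job is handed in at about 21 s (no verdict was returned).

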